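Extend the sample arm to its last hole and load the vial

ROBOT

A 7-joint arm with a two-finger parallel gripper is mounted at the origin on the work surface; the furniture and walls round the work are solid. World frame = base frame: x ahead of the robot, y to its left, z up, the work surface at z = 0. Lengths are in m, angles in rad, forces in N, time in s.
With the tool pointing down it reaches from about 0.4 to 0.875 m from the base axis. Payload 19.3 kg.
Tool frame: the origin (TCP) lies midway between the tips of the shut fingers; the grasp point (between the pads) lies 19 mm behind it; z points along the fingers, y is the line along which they close (so a half turn about z gives the same grasp; the last joint's range is limited). The gripper opens to 85 mm and grips with 20 to 120 N. Pads are 22 mm wide; open, the fingers measure 114 mm over their backs; the gripper's body (76 mm by 85 mm) begins 54 mm behind the grasp point. The pads swing forward as they close: fully open they stand 13 mm farther back than shut.
Start: joints at [1.255, 0.521, -0.036, 1.599, 0.021, 1.021, -0.113], TCP at [0.152, -0.606, 0.231] pointing down, gripper open.
Joint ranges: [-2.91, 2.91], [-0.3, 2.13], [-1.5, 1.42], [0.17, 2.43], [-1.26, 4.41], [0.16, 1.93], [-2.52, 2.52]. Speed limits (rad/s): [1.89, 1.89, 2.39, 2.39, 3.01, 3.01, 3.01].

INTERFACE

Orientations are given as [roll, pitch, yaw] about the fixed x, y, z axes, in that order (R = Rz(yaw) Ry(pitch) Rx(roll)).
In Python, from workcell import bot gives the robot as it stands.
- The arm moves only by the tool move_arm, never from a script. Its argument "series" is a list of rows, each a list of 3 entries, a list of its own where there are three numbers: the shift along the tool's x, y, z in cm, then the turn, a rotation vector about the tool's x, y, z in rad, then the opening in per cent of the stroke, from 0 (shut) to 100 (fully open). A call has 1 to 20 rows; each row is the pose to reach, as a shift and turn from the pose commanded when the call began, along the tool's axes at that moment; what a row does not reach only later rows make up. A row lasts 1/12 s, in which the tool goes at most 41.7 mm and 7.16 degrees, less where a joint would pass 70% of its speed; a pose out of reach is approached as far as the arm can. A call with a gripper value outside its range is refused whole. The fingers move at their own pace and stop on an object; "squeeze" is the grip in N (left out, the last holds). Time passes only in rows, so rows that repeat a pose let the fingers close. It gives the time, the measured TCP pose, the force, the opening and the grip force at its end, in the units of the state.
- bot.observe(): the state, without advancing time (a new reading comes with each control period).
- bot.grab_frame(name): name is "side" or "top"; returns (picture, depth): 400x640x3 uint8, red, green, blue; 400x640 float32, m along the optical axis (not along the pixel's ray), 0 where there is no reading.
- bot.camera_params(name): a dict with "fovy" (degrees; the focal length in pixels is half the picture's height over the tangent of half this angle, whatever the lens; pixels are square), "cx", "cy" (the principal point, pixels), "dist_coeffs" ([k1, k2, p1, p2, k3] as OpenCV has them; the pictures are not rectified), "R" (3x3) and "t" (3): a world point X has camera coordinates R X + t. Camera axes: x right, y down, z forward; pixel columns grow to the right and rows downward; lengths in m; the calibration is good to about 2 mm. A picture is of the moment at which its call begins. camera_params takes no time and is no camera call.
- bot.job_done(): hands the job in; it is judged then, once.
Trained networks look in the newest picture that a camera, given by its name, has taken for a name from the list of things; names that differ only in an ending like _2 or _b are one class to them, and where a whole thing is asked for, a point or a joint stands for the part that bears it (a point fixed in the world has none). Each returns a list of dicts, best first, with "conf" (0 to 1); they miss things now and then, are a little off and sometimes report something else, mostly with a low value. They report only what shows in the picture. A call takes as long as a camera call.
- bot.find_in(camera, thing): "bbox" ([left, top, right, bottom] in pixels, round what is visible of it).
- bot.trace(camera, thing): "mask" (400x640 bool, what is visible of it) and "bbox" ([left, top, right, bottom] in pixels, round what is visible of it).
The state is a dict: "clock": time; "qpos": joint angles; "qd": joint speeds; "joint_efforts": joint torques, N m; "position": TCP position; "tool_rot": TCP orientation; "force": force on the tool from outside, world axes, zero at the start; "moment": the same for the moment, N m; "grip_width": finger opening in m; "finger_force": force on a finger pad.
Only numpy, scipy, OpenCV 4.12 (cv2) and the standard library are available. Lean on these libraries where they do the work, as an engineer would, in place of code of your own. Each camera call takes 0.05 s, during which the arm holds its last target. There are 200 camera calls.

TASK

Lengthen the telescopic sample arm: press its spring button down, slide it from the first hole past the second and let it pop up fully through the third (the last), without forcing it against the plate or pressing it hard onto its stop. Then stand the sample vial from the bench upright, right down in the cup at the arm's end, and let go. Keep the vial upright throughout and leave the other things where they are.

Things in the scene. Friction and masses are not known exactly. Their poses are not given: they have to be found in the camera images.
- stand: fixed stand of the telescopic arm on the bench: two dark steel feet (22 x 76 x 8 mm) under the rail. Origin on the bench top, straight below the button's nominal place in the first hole; x = direction in which the arm extends, z up. Roughly, x points to the robot's right (-y).
- rail: aluminium square tube fixed on the stand, 172 mm long (x = -46 to 126 mm, y = -21 to 21; same origin and axes as the stand), with a flat screwed-on top plate and a stop inside. It bears 25 N at most: jamming the button on a hole's edge, bottoming it hard, or fingers pushing on the plate must stay below that
- plate_top (a point): point on the rail's top plate, 40 mm straight above the stand's origin. Plate 4 mm thick; a slot 12 mm wide along its middle joins three holes 25 mm wide, nominal centres at x = 0, 34, 68 mm; the first is 34 mm long, the others 16; the slot runs on past the third. The plate was set by hand: all holes together lie up to 9 mm ahead of or behind these places, and no reading tells how much
- slide_arm (a joint): how far the arm is extended, in m: 0 at the start (first hole), 0.058 to 0.078 in the third hole. Steel bar inside the rail that carries the button and, at its outer end, the cup; about 1.5 N of friction
- snap_button (a joint): how far the button is pressed, in m: 0 = fully up. Spring 2.5 N at 0 and 0.7 N more per mm. Its shoulder (14 mm along the rail, 22 across, wider than the slot) stands in the hole and locks the arm; pressed over 5 mm it is clear under the plate, at 9 mm it meets a hard stop. Between holes the plate holds it down; fully below a hole it pops up
- cap_top (a point): centre of the top face of the button's cap, which is to be pinched or pressed: an upright black block, 16 x 16 mm and 24 mm tall, sides along and across the rail; with the button up, its top is 75 mm and its underside 51 mm above the bench (11 mm above the plate). x, y, z as the stand
- cup_floor (a point): centre of the inner floor of the grey cup at the end of the arm, 145 mm ahead of the button along x and 16 mm above the bench; the cup is open at the top, bore 20 mm, 18 mm deep (rim 34 mm above the bench), outside 28 mm. It moves with the arm
- sample_vial: the loose clear screw vial with a white cap that stands alone on the bench (not one of those in the vial rack), 15 mm in diameter, 50 mm tall, 11 to 18 g; origin at the centre of its underside, z up along it
- mortar: bystander: agate mortar bowl, 66 mm across, 30 mm tall, origin at the centre of its underside
- pestle: bystander: small agate pestle lying on the bench, 17 x 68 x 17 mm
- tweezers: bystander: steel tweezers lying flat, 12 x 122 x 8 mm
- timer: bystander: bench timer standing, 26 x 64 x 58 mm
- die: bystander: round steel die body with a nipple, 52 mm in diameter, 52 mm tall
- plunger: bystander: steel die plunger standing on its head, 24 mm wide, 67 mm tall

How it is judged:
On the way, in this order (a step that is already met when the one before it is completed fails the run):
1. the button is pressed down clear of the plate (5 mm or more) (value of joint snap_button above 0.005 m), for 0.1 s.
2. the button has popped fully up through the third hole (value of joint snap_button below 0.0015 m and value of joint slide_arm between 0.0565 and 0.0795 m), for 0.2 s.
At the end, for the whole second after the job is handed in: The button is up (pressed less than 1.5 mm) in the third hole (arm extended by 68 mm, within 11.5 mm), and the vial stands at rest in the cup: its underside within 3 mm of the cup's floor in height and 4 mm of its centre, tilted less than 0.2 rad (all of step 2 and horizontal distance between sample_vial and cup_floor below 0.004 m and z of sample_vial in the frame of cup_floor between -0.003 and 0.003 m and angle between sample_vial's own z axis and vertical below 0.2 rad and linear speed of sample_vial below 0.02 m/s); the robot touches nothing.
It fails at once if the rail, with its plate and stop, takes more than 25 N from anything (contact force between rail and anything else above 25 N).
It fails at once if the vial is tipped by more than 0.6 rad (angle between sample_vial's own z axis and vertical above 0.6 rad).
It fails at once if a bystander is moved by more than 30 mm (distance of any of mortar, pestle, tweezers, timer, die, plunger from where it was at the start of the episode above 0.03 m).
It also fails if it takes over 51 s, if anything falls off the work surface, if the arm or the gripper's body presses on something with over 40 N, if the wrist force passes 120 N, or if a joint passes its speed limit or range.

## Working session

There is one attempt and no reset: what is moved stays moved. The work goes in short steps, Python scripts to look and compute and a tool call to move; the robot and the scene stay as the last step left them, time stands still between calls to the robot, and variables do not carry over. Pictures are saved under pics/ and viewed, at most 10 in all, crops included, and the job is handed in when it is done.

Besides the shell and the picture viewer there is one more tool, called after ">>>" by a JSON object that holds its "name" and its "arguments". move_arm: Moves the arm, as the interface text tells. Its arguments: {"type":"object","properties":{"series":{"type":"array"},"squeeze":{"type":"number"}},"required":["series"]}

```bash
mkdir -p pics; cat > h.py <<'E'
import numpy as np, cv2
from workcell import bot
def cam(n):
    p=bot.camera_params(n); f=200/np.tan(np.radians(p["fovy"])/2)
    K=np.array([[f,0,p["cx"]],[0,f,p["cy"]],[0,0,1]]); return K,np.array(p["dist_coeffs"],float),np.array(p["R"]),np.array(p["t"])
def world(n,uv,d):
    K,D,R,t=cam(n); q=cv2.undistortPoints(np.array(uv,float).reshape(-1,1,2),K,D)[:,0]
    d=np.array(d,float).reshape(-1,1); X=np.c_[q*d,d]; return (X-t)@R
def ray(n,uv,z):
    K,D,R,t=cam(n); q=cv2.undistortPoints(np.array(uv,float).reshape(-1,1,2),K,D)[:,0]
    r=np.c_[q,np.ones(len(q))]@R; c=-R.T@t; return c+r*((z-c[2])/r[:,2])[:,None]
def proj(n,X):
    K,D,R,t=cam(n); return cv2.projectPoints(np.array(X,float).reshape(-1,3),cv2.Rodrigues(R)[0],t,K,D)[0][:,0]
def cloud(n,depth,mask):
    v,u=np.nonzero(mask&(depth>0)); return world(n,np.c_[u,v],depth[v,u])
def save(n,name,box=None,s=1):
    im,d=bot.grab_frame(n); 
    o=im if box is None else im[box[1]:box[3],box[0]:box[2]]
    cv2.imwrite("pics/"+name,cv2.resize(o[:,:,::-1],None,fx=s,fy=s,interpolation=cv2.INTER_CUBIC)); return im,d
E
python3 - <<'E'
from h import *
np.set_printoptions(precision=4,suppress=True)
print(bot.observe())
for n in("side","top"):
    im,d=save(n,n+"0.png"); K,D,R,t=cam(n); print(n,"cam at",-R.T@t,"fwd",R[2],D)
    for th in("rail","cap_top","cup_floor","sample_vial"):
        for r in bot.trace(n,th)[:2]:
            P=cloud(n,d,r["mask"]); print(th,r["conf"],np.round(r["bbox"]),r["mask"].sum(),np.median(P,0) if len(P) else None, P.min(0),P.max(0))
E
```

```text
{'clock': 0.0, 'qpos': array([ 1.2548,  0.522 , -0.0364,  1.6   ,  0.0212,  1.0211, -0.1128]), 'qd': array([ 0.0002,  0.0008,  0.0004,  0.0004, -0.0002, -0.0011, -0.0005]), 'joint_efforts': array([  0.0001, -92.7091,   1.9809, -36.9938,   0.0181,   0.0079,
         0.0001]), 'position': array([ 0.152 , -0.6059,  0.2307]), 'tool_rot': array([-3.1405,  0.0001,  0.2458]), 'force': array([-0.1951, -0.1651,  0.9406]), 'moment': array([ 0.0139,  0.0212, -0.0031]), 'finger_force': 0.0, 'grip_width': 0.08561021127937717}
side cam at [ 0.4995 -0.6922  0.6461] fwd [ 0.0732  0.7479 -0.6598] [0.0221 0.     0.     0.     0.    ]
rail 0.81 [292. 155. 327. 204.] 578 [0.5326 0.0692 0.0392] [ 0.5027  0.0038 -0.0015] [0.5737 0.2222 0.0585]
cap_top 0.42 [302. 151. 310. 165.] 100 [0.5306 0.1269 0.0604] [0.5213 0.1217 0.0018] [0.5438 0.2484 0.0774]
cup_floor 0.6 [299. 151. 324. 209.] 491 [0.5425 0.0302 0.0309] [ 0.5187 -0.0256 -0.0014] [0.5735 0.2484 0.0774]
cup_floor 0.5 [244. 156. 256. 179.] 118 [0.3821 0.1307 0.0356] [ 0.3619  0.1205 -0.0014] [0.3899 0.2232 0.0703]
sample_vial 0.43 [293. 286. 299. 304.] 108 [ 0.4843 -0.2682  0.0331] [ 0.4788 -0.271   0.0006] [ 0.4911 -0.2583  0.0515]
top cam at [ 0.4521 -0.0375  0.95  ] fwd [ 0.1086 -0.006  -0.9941] [0.0009 0.     0.     0.     0.    ]
rail 0.69 [233. 191. 307. 220.] 853 [0.5312 0.0931 0.0389] [ 0.4997  0.0053 -0.0014] [0.5664 0.1879 0.044 ]
cup_floor 0.78 [248. 191. 314. 215.] 497 [0.5384 0.066  0.0298] [ 0.5143 -0.022  -0.0007] [0.5647 0.1515 0.0795]
cup_floor 0.62 [247. 266. 258. 272.] 80 [0.3799 0.1314 0.0242] [0.3695 0.1232 0.0057] [0.3892 0.1418 0.069 ]
sample_vial 0.44 [411. 222. 418. 226.] 53 [ 0.4803 -0.258   0.0417] [ 0.4739 -0.2669  0.0007] [ 0.4874 -0.2544  0.0524]
```

View pics/side0.png

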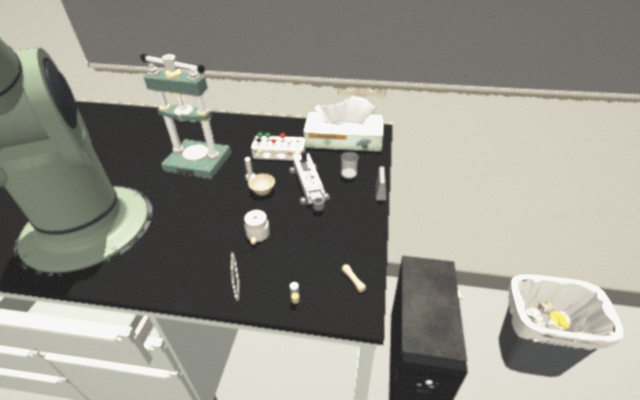

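View pics/top0.png

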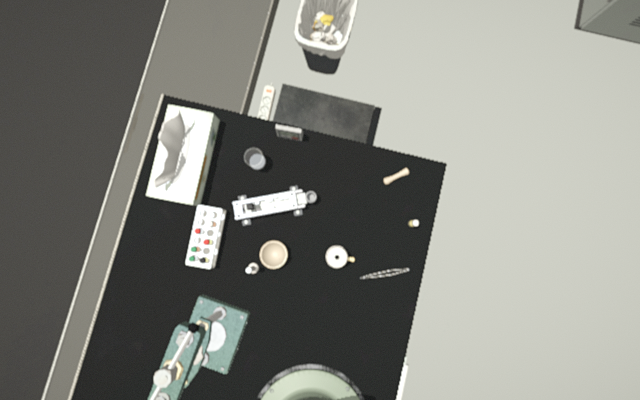

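```bash
python3 - <<'E'
from h import *
import glob
a=cv2.imread("pics/top0.png")[175:235,220:330]; b=cv2.imread("pics/side0.png")[140:220,280:340]
cv2.imwrite("pics/c.png",np.hstack([cv2.resize(a,(440,240),interpolation=2),cv2.resize(cv2.resize(b,(240,320)),(180,240),interpolation=2)]))
cv2.imwrite("pics/c.png",cv2.resize(a,(770,420),interpolation=2))
E
```

```text
(no output)
```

View pics/c.png

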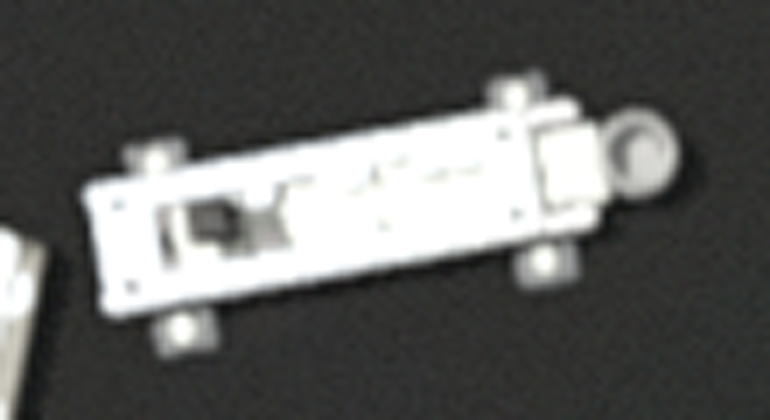

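The side view shows the rail at about (310,180), its cap at (305,158) and the cup at (319,204); the loose vial is at (296,294). In the top view the cap is at (250,207), the cup at (311,196) and the vial at (414,223). The crop shows the cap near the rear end of the first hole. I'll rectify the plate next to get the rail axis and the holes.

```bash
cat > m.py <<'E'
from h import *
np.set_printoptions(precision=4,suppress=True)
im,d=bot.grab_frame("top")
v,u=np.mgrid[170:240,215:335]; m=np.zeros((400,640),bool); m[170:240,215:335]=1
P=cloud("top",d,m)
pl=P[(P[:,2]>.035)&(P[:,2]<.046)&(P[:,0]>.48)&(P[:,0]<.6)&(P[:,1]>-0.02)]
r=cv2.minAreaRect((pl[:,:2]*1000).astype(np.float32)); print("rect",r,len(pl), "zmed",np.median(pl[:,2]))
cp=P[(P[:,2]>.060)&(P[:,2]<.085)&(P[:,0]>.5)&(P[:,0]<.56)&(P[:,1]>.08)&(P[:,1]<.16)]; print("cap",len(cp),np.median(cp,0),cp.mean(0))
bg=P[(P[:,2]<.01)]; print("bench z",np.median(bg[:,2]))
ims,ds=bot.grab_frame("side"); m=np.zeros((400,640),bool); m[145:170,295:315]=1
Q=cloud("side",ds,m); c2=Q[(Q[:,2]>.060)&(Q[:,2]<.085)&(Q[:,0]>.5)&(Q[:,0]<.56)&(Q[:,1]>.08)&(Q[:,1]<.16)]; print("cap side",len(c2),np.median(c2,0))
m=np.zeros((400,640),bool); m[280:308,286:304]=1; Q=cloud("side",ds,m); q=Q[(Q[:,2]>.04)&(Q[:,2]<.06)]; print("vial side",len(q),np.median(q,0),q.min(0),q.max(0))
m=np.zeros((400,640),bool); m[214:232,405:422]=1; Q=cloud("top",d,m); q=Q[(Q[:,2]>.04)&(Q[:,2]<.06)]; print("vial top",len(q),np.median(q,0))
# orthophoto z=.04: world y from .20 to -.06 across, x from .60 to .48 down, 3px/mm
ys=np.arange(.20,-.06,-1/3000); xs=np.arange(.61,.47,-1/3000)
X,Y=np.meshgrid(xs,ys,indexing="ij"); uv=proj("top",np.c_[X.ravel(),Y.ravel(),np.full(X.size,.04)]).reshape(*X.shape,2).astype(np.float32)
o=cv2.remap(im,uv,None,cv2.INTER_CUBIC)[:,:,::-1].astype(float)
print("max",np.percentile(o,[50,90,99]))
o=255*(np.clip(o,0,255)/255)**2
for i in range(0,o.shape[1],60): cv2.putText(o,str(200-i//3),(i,10),0,.35,(0,255,255),1); o[12:18,i]=(0,255,255)
for i in range(0,o.shape[0],30): cv2.putText(o,str(610-i//3),(0,i+4),0,.35,(0,255,255),1)
cv2.imwrite("pics/ortho.png",o)
E
python3 m.py
```

```text
rect ((530.8475341796875, 107.38632202148438), (50.33332061767578, 246.33987426757812), 12.42641830444336) 789 zmed 0.03913717935579442
cap 55 [0.5276 0.1321 0.074 ] [0.527  0.1314 0.073 ]
bench z -0.0005277262716788586
cap side 51 [0.5304 0.1261 0.0716]
vial side 54 [ 0.4839 -0.2649  0.0494] [ 0.4779 -0.269   0.0407] [ 0.4912 -0.2563  0.0518]
vial top 31 [ 0.4811 -0.2615  0.0489]
max [ 49. 255. 255.][ WARN:0@1.260] global loadsave.cpp:1063 imwrite_ Unsupported depth image for selected encoder is fallbacked to CV_8U.
```

View pics/ortho.png

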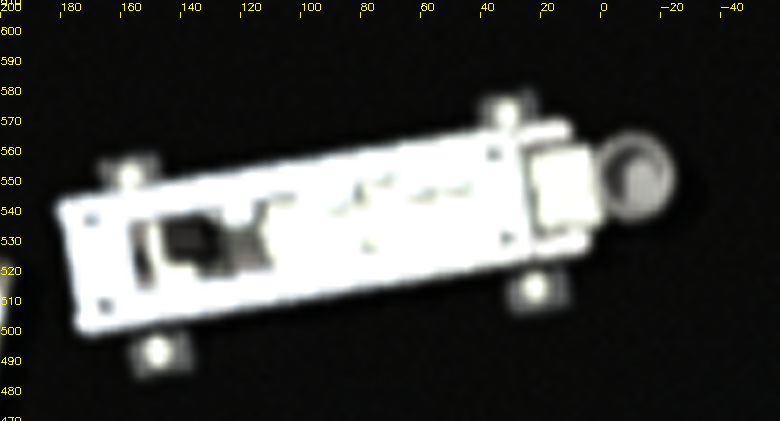

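>>> {"name": "move_arm", "arguments": {"series": [[[33,-8.2,0],[0,0,0.086],53],[[33,-8.2,0],[0,0,0.086],53],[[33,-8.2,0],[0,0,0.086],53],[[33,-8.2,0],[0,0,0.086],53],[[33,-8.2,0],[0,0,0.086],53],[[33,-8.2,0],[0,0,0.086],53],[[33,-8.2,0],[0,0,0.086],53],[[33,-8.2,0],[0,0,0.086],53],[[54.4,-62.4,7],[0,0,0.086],53],[[54.4,-62.4,7],[0,0,0.086],53],[[54.4,-62.4,7],[0,0,0.086],53],[[54.4,-62.4,7],[0,0,0.086],53],[[54.4,-62.4,7],[0,0,0.086],53],[[54.4,-62.4,7],[0,0,0.086],53],[[54.4,-62.4,7],[0,0,0.086],53],[[54.4,-62.4,7],[0,0,0.086],53],[[54.4,-62.4,7],[0,0,0.086],53],[[54.4,-62.4,7],[0,0,0.086],53],[[54.4,-62.4,7],[0,0,0.086],53],[[54.4,-62.4,7],[0,0,0.086],53]], "squeeze": 20}}

```text
clock: 2.27
position: [0.5154, 0.0441, 0.1721]
tool_rot: [3.142, -0.001, 0.16]
force: [2.0, -1.3, 0.3]
grip_width: 0.0457
finger_force: 0.0
```

>>> {"name": "move_arm", "arguments": {"series": [[[1.5,-8.4,0],[0,0,0],53],[[1.5,-8.4,0],[0,0,0],53],[[1.5,-8.4,0],[0,0,0],53],[[1.5,-8.4,0],[0,0,0],53],[[1.5,-8.4,0],[0,0,0],53],[[1.5,-8.4,0],[0,0,0],53]]}}

```text
clock: 2.77
position: [0.5169, 0.1261, 0.1721]
tool_rot: [3.141, 0.0, 0.158]
force: [-0.2, -0.7, 0.3]
grip_width: 0.0453
finger_force: 0.0
```

>>> {"name": "move_arm", "arguments": {"series": [[[1.2,-0.35,3],[0,0,0],53],[[1.2,-0.35,5],[0,0,0],53],[[1.2,-0.35,7],[0,0,0],53],[[1.2,-0.35,9],[0,0,0],53],[[1.2,-0.35,9],[0,0,0],53],[[1.2,-0.35,9],[0,0,0],53]]}}

```text
clock: 3.27
position: [0.5279, 0.1315, 0.0819]
tool_rot: [3.141, 0.002, 0.158]
force: [-0.2, 0.1, -0.7]
grip_width: 0.0454
finger_force: 0.0
```

```bash
python3 - <<'E'
from h import *
print(bot.observe()["position"],bot.observe()["force"])
a,_=bot.grab_frame("top"); b,_=bot.grab_frame("side")
cv2.imwrite("pics/g.png",np.hstack([cv2.resize(a[160:250,210:330],None,fx=4,fy=4)[:,:,::-1],cv2.resize(b[130:220,270:345],None,fx=4,fy=4)[:,:,::-1]]))
E
```

```text
[0.52788269 0.13151448 0.08188495] [-0.15470254  0.14081544 -0.67064575]
```

View pics/g.png

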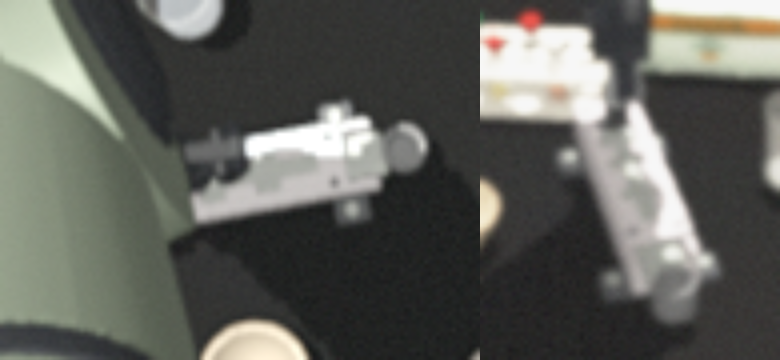

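The gripper sits over the rear of the rail with its fingers in line with it: top crop (215,150), side crop (622,100). Next I go down and pinch.

>>> {"name": "move_arm", "arguments": {"series": [[[0,0,0.8],[0,0,0],53],[[0,0,1.7],[0,0,0],53],[[0,0,2.6],[0,0,0],53],[[0,0,2.6],[0,0,0],53],[[0,0,2.6],[0,0,0],35],[[0,0,2.6],[0,0,0],25],[[0,0,2.6],[0,0,0],20],[[0,0,2.6],[0,0,0],15],[[0,0,2.6],[0,0,0],10],[[0,0,2.6],[0,0,0],10],[[0,0,2.6],[0,0,0],10],[[0,0,2.6],[0,0,0],10]], "squeeze": 20}}

```text
clock: 4.37
position: [0.5282, 0.1328, 0.0562]
tool_rot: [-3.142, -0.0, 0.16]
force: [-0.2, -0.6, 2.4]
grip_width: 0.0156
finger_force: 25.1
```

>>> {"name": "move_arm", "arguments": {"series": [[[0,0,0],[0,0,0],10],[[0,0,0],[0,0,0],10],[[0,0,0.2],[0,0,0],10],[[0,0,0.4],[0,0,0],10],[[0,0,0.5],[0,0,0],10],[[0,0,0.6],[0,0,0],10],[[0,0,0.65],[0,0,0],10],[[0,0,0.65],[0,0,0],10],[[0,0,0.65],[0,0,0],10]], "squeeze": 40}}

```text
clock: 5.12
position: [0.5282, 0.1328, 0.0496]
tool_rot: [-3.142, -0.0, 0.16]
force: [-0.1, -0.6, 7.0]
grip_width: 0.0148
finger_force: 45.7
```

>>> {"name": "move_arm", "arguments": {"series": [[[0,0.2,0],[0,0,0],10],[[0,0.5,0],[0,0,0],10],[[0,0.8,0],[0,0,0],10],[[0,1.1,0],[0,0,0],10],[[0,1.4,0],[0,0,0],10],[[0,1.5,0],[0,0,0],10],[[0,1.5,0],[0,0,0],10]]}}

```text
clock: 5.7
position: [0.5307, 0.1179, 0.0496]
tool_rot: [-3.141, -0.0, 0.16]
force: [-0.1, -1.0, 7.4]
grip_width: 0.0149
finger_force: 45.8
```

>>> {"name": "move_arm", "arguments": {"series": [[[0,0.3,0],[0,0,0],10],[[0,0.6,0],[0,0,0],10],[[0,0.9,0],[0,0,0],10],[[0,1.2,0],[0,0,0],10],[[0,1.5,0],[0,0,0],10],[[0,1.8,0],[0,0,0],10],[[0,2.1,0],[0,0,0],10],[[0,2.4,0],[0,0,0],10],[[0,2.7,0],[0,0,0],10],[[0,3.0,0],[0,0,0],10],[[0,3.3,0],[0,0,0],10],[[0,3.5,0],[0,0,0],10],[[0,3.5,0],[0,0,0],10]]}}

```text
clock: 6.78
position: [0.5364, 0.0833, 0.0497]
tool_rot: [-3.141, -0.001, 0.159]
force: [-0.5, -0.2, 7.6]
grip_width: 0.0147
finger_force: 45.8
```

```bash
python3 - <<'E'
from h import *
print(bot.observe()["position"],bot.observe()["force"])
a,_=bot.grab_frame("top"); b,_=bot.grab_frame("side")
cv2.imwrite("pics/g2.png",np.hstack([cv2.resize(a[165:245,220:340],None,fx=4,fy=4,interpolation=2)[:,:,::-1],cv2.resize(b[140:220,275:350],None,fx=4,fy=4,interpolation=2)[:,:,::-1]]))
E
```

```text
[0.53638605 0.08331175 0.04965418] [-0.50642885 -0.15269583  7.56432169]
```

View pics/g2.png

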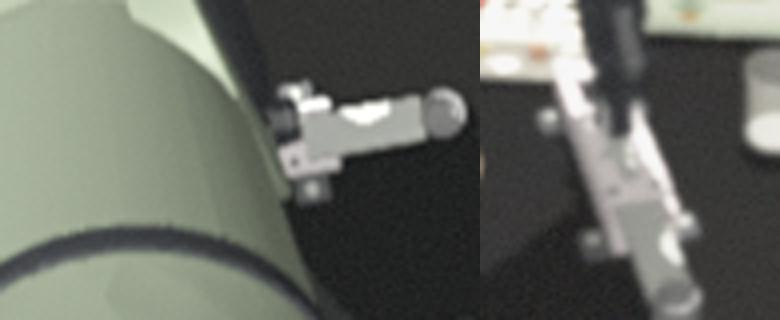

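The arm has come out about 50 mm, with the cup now near top-crop (443,113). I'll loosen the fingers so the plate holds the button, then nudge the cap forward and watch the force.

>>> {"name": "move_arm", "arguments": {"series": [[[0,0,0],[0,0,0],25],[[0,0,0],[0,0,0],25],[[0,0,0],[0,0,0],25],[[0,0,0],[0,0,0],25],[[0,0.1,0],[0,0,0],25],[[0,0.2,0],[0,0,0],25],[[0,0.3,0],[0,0,0],25],[[0,0.4,0],[0,0,0],25],[[0,0.5,0],[0,0,0],25],[[0,0.5,0],[0,0,0],25]], "squeeze": 20}}

```text
clock: 7.72
position: [0.5367, 0.079, 0.0495]
tool_rot: [-3.141, -0.0, 0.16]
force: [-0.5, 4.2, 0.3]
grip_width: 0.0217
finger_force: 2.2
```

>>> {"name": "move_arm", "arguments": {"series": [[[0,0.1,0],[0,0,0],25],[[0,0.2,0],[0,0,0],25],[[0,0.3,0],[0,0,0],25],[[0,0.4,0],[0,0,0],25],[[0,0.4,0],[0,0,0],25]]}}

```text
clock: 8.13
position: [0.5374, 0.075, 0.0496]
tool_rot: [-3.141, -0.0, 0.16]
force: [-2.4, 4.3, 0.5]
grip_width: 0.0216
finger_force: 2.4
```

>>> {"name": "move_arm", "arguments": {"series": [[[0,0.1,0],[0,0,0],25],[[0,0.15,0],[0,0,0],25],[[0,0.15,0],[0,0,0],25]]}}

```text
clock: 8.38
position: [0.5377, 0.0733, 0.0496]
tool_rot: [-3.141, -0.0, 0.16]
force: [-0.6, 4.0, 1.3]
grip_width: 0.0214
finger_force: 2.3
```

>>> {"name": "move_arm", "arguments": {"series": [[[0,0.1,0],[0,0,0],25],[[0,0.15,0],[0,0,0],25],[[0,0.15,0],[0,0,0],25]]}}

```text
clock: 8.63
position: [0.5381, 0.0714, 0.0497]
tool_rot: [3.141, -0.0, 0.16]
force: [-1.4, 2.0, 1.7]
grip_width: 0.0212
finger_force: 1.4
```

>>> {"name": "move_arm", "arguments": {"series": [[[0,0.05,0],[0,0,0],25],[[0,0.1,0],[0,0,0],25],[[0,0.1,0],[0,0,0],25]]}}

```text
clock: 8.88
position: [0.5382, 0.0702, 0.0496]
tool_rot: [3.141, -0.0, 0.159]
force: [1.1, 0.2, 0.0]
grip_width: 0.0215
finger_force: 0.4
```

>>> {"name": "move_arm", "arguments": {"series": [[[0,0.05,0],[0,0,0],25],[[0,0.1,0],[0,0,0],25],[[0,0.1,0],[0,0,0],25]]}}

```text
clock: 9.13
position: [0.5383, 0.0694, 0.0496]
tool_rot: [3.142, -0.0, 0.16]
force: [0.3, 1.0, 0.2]
grip_width: 0.0214
finger_force: 0.5
```

>>> {"name": "move_arm", "arguments": {"series": [[[0,0.05,0],[0,0,0],25],[[0,0.1,0],[0,0,0],25],[[0,0.1,0],[0,0,0],25]]}}

```text
clock: 9.38
position: [0.5384, 0.0688, 0.0495]
tool_rot: [-3.141, -0.0, 0.16]
force: [1.0, 3.1, -0.2]
grip_width: 0.021
finger_force: 1.3
```

>>> {"name": "move_arm", "arguments": {"series": [[[0,0.05,0],[0,0,0],25],[[0,0.1,0],[0,0,0],25],[[0,0.1,0],[0,0,0],25]]}}

```text
clock: 9.63
position: [0.5385, 0.0686, 0.0496]
tool_rot: [-3.141, -0.0, 0.161]
force: [-1.5, 8.3, 1.3]
grip_width: 0.0214
finger_force: 3.9
```

>>> {"name": "move_arm", "arguments": {"series": [[[0,-0.2,0],[0,0,0],25],[[0,-0.45,0],[0,0,0],30],[[0,-0.45,0],[0,0,0],50],[[0,-0.45,0],[0,0,0],53],[[0,-0.45,-1],[0,0,0],53],[[0,-0.45,-4],[0,0,0],53],[[0,-0.45,-8],[0,0,0],53],[[0,-0.45,-12],[0,0,0],53],[[0,4,-12],[0,0,0],53],[[0,8,-12],[0,0,0],53],[[0,12,-12],[0,0,0],53],[[0,16,-12],[0,0,0],53],[[0,20,-12],[0,0,0],53],[[0,24,-12],[0,0,0],53],[[0,24,-12],[0,0,0],53],[[0,24,-12],[0,0,0],53]]}}

```text
clock: 10.97
position: [0.5763, -0.1722, 0.17]
tool_rot: [3.141, 0.0, 0.156]
force: [-0.5, 0.7, 0.5]
grip_width: 0.0459
finger_force: 0.0
```

```bash
sed -i 's/cv2.imwrite("pics\/ortho.png"/cv2.imwrite("pics\/ortho2.png"/' m.py; cat >> m.py <<'E'
m=np.zeros((400,640),bool); m[170:235,225:350]=1; P=cloud("top",d,m); c=P[P[:,2]>.058]; print("hi",len(c),np.median(c,0),c.min(0),c.max(0))
print("cupregion")
for n,I,D_ in(("top",im,d),("side",ims,ds)):
    for r in bot.trace(n,"cup_floor")[:2]: print(n,r["conf"],np.round(r["bbox"]))
    for r in bot.trace(n,"sample_vial")[:2]:
        Q=cloud(n,D_,r["mask"]);print("vial",n,r["conf"],np.round(r["bbox"]),np.median(Q,0))
E
python3 m.py; python3 -c "
import cv2;a=cv2.imread('pics/ortho2.png');print(a.shape)"
```

```text
rect ((528.6737060546875, 117.76054382324219), (50.13276672363281, 223.327880859375), 12.733166694641113) 775 zmed 0.03909662592639461
cap 0 [nan nan nan] [nan nan nan]
bench z -0.0004723774269816225
cap side 0 [nan nan nan]
vial side 53 [ 0.484  -0.2648  0.0493] [ 0.4778 -0.2706  0.0424] [ 0.4912 -0.256   0.0523]
vial top 0 [nan nan nan]
max [ 49. 255. 255.]
hi 50 [0.536  0.0711 0.0741] [0.5291 0.0635 0.0585] [0.5455 0.0788 0.0785]
cupregion
top 0.86 [274. 186. 338. 209.]
side 0.61 [306. 165. 332. 226.]
vial side 0.7 [289. 283. 298. 305.] [ 0.4837 -0.267   0.0326]
vial side 0.21 [292. 154. 330. 227.] [0.5435 0.0369 0.0308]
(421, 780, 3)
  return _methods._mean(a, axis=axis, dtype=dtype,
  ret = um.true_divide(
m.py:8: RuntimeWarning: Mean of empty slice.
  cp=P[(P[:,2]>.060)&(P[:,2]<.085)&(P[:,0]>.5)&(P[:,0]<.56)&(P[:,1]>.08)&(P[:,1]<.16)]; print("cap",len(cp),np.median(cp,0),cp.mean(0))
[ WARN:0@1.466] global loadsave.cpp:1063 imwrite_ Unsupported depth image for selected encoder is fallbacked to CV_8U.
```

View pics/ortho2.png

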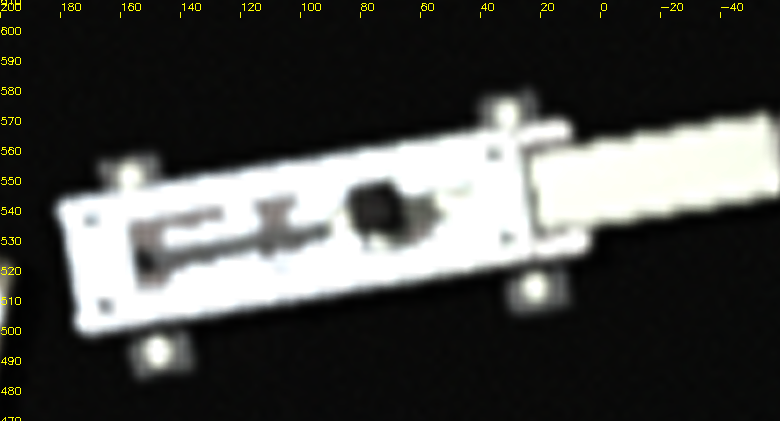

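The picture shows the cap standing in the third hole at (375,208), its top at z 0.074 as at the start, so the button is fully up with the arm out about 61.5 mm. Next is the vial.

>>> {"name": "move_arm", "arguments": {"series": [[[-3,2,0],[0,0,0],60],[[-6.5,4.5,2],[0,0,0],60],[[-9,6.2,5],[0,0,0],60],[[-10.7,7.4,8],[0,0,0],60],[[-10.7,7.4,8.5],[0,0,0],60],[[-10.7,7.4,8.5],[0,0,0],60],[[-10.7,7.4,8.5],[0,0,0],60]]}}

```text
clock: 11.85
position: [0.4837, -0.2586, 0.0849]
tool_rot: [-3.141, -0.0, 0.161]
force: [0.8, -0.1, 0.3]
grip_width: 0.0514
finger_force: 0.0
```

```bash
python3 - <<'E'
from h import *
np.set_printoptions(precision=4,suppress=True)
o=bot.observe();print(o["position"],o["tool_rot"],o["qpos"])
a,_=bot.grab_frame("top"); b,d=bot.grab_frame("side")
cv2.imwrite("pics/g3.png",np.hstack([cv2.resize(a[165:265,320:440],(480,400),interpolation=2)[:,:,::-1],cv2.resize(b[200:320,270:360],(300,400),interpolation=2)[:,:,::-1]]))
for X in([.482,-.262,.05],[.482,-.262,0],[.559,-.072,.034]): print(X,proj("top",X),proj("side",X))
E
```

```text
[ 0.4837 -0.2586  0.0849] [-3.1412 -0.0003  0.1607] [ 0.4904  0.6072 -0.1475  1.9124  0.1416  0.6318 -1.1556]
[0.482, -0.262, 0.05] [[415.3097 222.5819]] [[292.9024 285.1561]]
[0.482, -0.262, 0] [[410.4267 223.3352]] [[294.4808 300.3404]]
[0.559, -0.072, 0.034] [[335.2604 193.0602]] [[322.9856 217.537 ]]
```

View pics/g3.png

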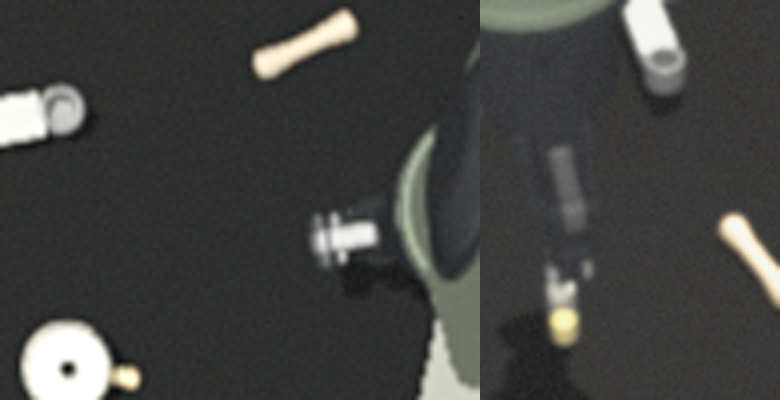

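The vial is between the fingers at side-crop (563,300). The cup rim is at side-crop (665,58) and top-crop (62,110). I'll centre the vial with one pinch along y, then turn and grip it across.

>>> {"name": "move_arm", "arguments": {"series": [[[-0.1,0.4,1.5],[0,0,0],60],[[-0.1,0.4,4],[0,0,0],60],[[-0.1,0.4,6],[0,0,0],60],[[-0.1,0.4,7],[0,0,0],60],[[-0.1,0.4,7],[0,0,0],45],[[-0.1,0.4,7],[0,0,0],35],[[-0.1,0.4,7],[0,0,0],28],[[-0.1,0.4,7],[0,0,0],24],[[-0.1,0.4,7],[0,0,0],21],[[-0.1,0.4,7],[0,0,0],19],[[-0.1,0.4,7],[0,0,0],17],[[-0.1,0.4,7],[0,0,0],16],[[-0.1,0.4,7],[0,0,0],15],[[-0.1,0.4,7],[0,0,0],15]], "squeeze": 20}}

```text
clock: 13.12
position: [0.4829, -0.2637, 0.0152]
tool_rot: [3.141, -0.001, 0.16]
force: [-1.5, -0.5, 8.7]
grip_width: 0.0144
finger_force: 19.4
```

>>> {"name": "move_arm", "arguments": {"series": [[[0,0,0],[0,0,0],20],[[0,0,0],[0,0,0],30],[[0,0,0],[0,0,0],45],[[0,0,-0.3],[0,0,0],45],[[0,0,-0.7],[0,0,0.12],45],[[0,0,-0.7],[0,0,0.24],45],[[0,0,-0.7],[0,0,0.36],45],[[0,0,-0.7],[0,0,0.48],45],[[0,0,-0.7],[0,0,0.6],45],[[0,0,-0.7],[0,0,0.72],45],[[0,0,-0.7],[0,0,0.84],45],[[0,0,-0.7],[0,0,0.96],45],[[0,0,-0.7],[0,0,1.08],45],[[0,0,-0.7],[0,0,1.2],45],[[0,0,-0.7],[0,0,1.32],45],[[0,0,-0.7],[0,0,1.44],45],[[0,0,-0.7],[0,0,1.57],45],[[0,0,-0.7],[0,0,1.57],45],[[0,0,-0.7],[0,0,1.57],45]]}}

```text
clock: 14.7
position: [0.4826, -0.2633, 0.0216]
tool_rot: [3.141, -0.0, -1.406]
force: [0.3, -0.8, -0.5]
grip_width: 0.0384
finger_force: 0.0
```

>>> {"name": "move_arm", "arguments": {"series": [[[0,0,0],[0,0,0],35],[[0,0,0],[0,0,0],28],[[0,0,0],[0,0,0],24],[[0,0,0],[0,0,0],21],[[0,0,0],[0,0,0],19],[[0,0,0],[0,0,0],17],[[0,0,0],[0,0,0],15],[[0,0,0],[0,0,0],13],[[0,0,0],[0,0,0],13],[[0,0,0],[0,0,0],13]]}}

```text
clock: 15.53
position: [0.4825, -0.2636, 0.0216]
tool_rot: [3.142, -0.0, -1.41]
force: [-0.9, -0.2, 1.6]
grip_width: 0.0143
finger_force: 19.8
```

>>> {"name": "move_arm", "arguments": {"series": [[[0,0,-1],[0,0,0],12],[[0,0,-3],[0,0,0],12],[[0,0,-6],[0,0,0],12],[[-2,-1.2,-8],[0,0,0],12],[[-4.5,-2.8,-8],[0,0,0],12],[[-7.5,-4.6,-8],[0,0,0],12],[[-10.5,-6.5,-8],[0,0,0],12],[[-13.5,-8.3,-8],[0,0,0],12],[[-16,-9.8,-8],[0,0,0],12],[[-17.65,-10.9,-7],[0,0,0],12],[[-17.65,-10.9,-5],[0,0,0],12],[[-17.65,-10.9,-4.5],[0,0,0],12],[[-17.65,-10.9,-4.5],[0,0,0],12],[[-17.65,-10.9,-4.5],[0,0,0],12]]}}

```text
clock: 16.7
position: [0.5617, -0.0729, 0.0673]
tool_rot: [3.141, -0.0, -1.412]
force: [0.2, 0.6, -1.3]
grip_width: 0.0141
finger_force: 19.6
```

```bash
python3 - <<'E'
from h import *
np.set_printoptions(precision=4,suppress=True)
o=bot.observe();print(o["position"],o["tool_rot"])
p=o["position"]
a,_=bot.grab_frame("top"); b,d=bot.grab_frame("side")
A=cv2.resize(a[165:225,300:375],(500,400),interpolation=2)[:,:,::-1]; B=cv2.resize(b[185:245,300:345],(300,400),interpolation=2)[:,:,::-1]
cv2.imwrite("pics/g4.png",np.hstack([A,B]))
np.save("side4.npy",b);np.save("top4.npy",a)
for z in(p[2]-.0216,p[2]+.0284): print(proj("top",[p[0],p[1],z]),proj("side",[p[0],p[1],z]))
print("cup at tcp",proj("top",[p[0],p[1],.034]),proj("side",[p[0],p[1],.034]))
E
```

```text
[ 0.5617 -0.0729  0.0673] [ 3.1414 -0.0001 -1.4118]
[[335.7734 191.4085]] [[324.1344 214.0717]]
[[336.5629 188.7797]] [[323.9448 197.666 ]]
cup at tcp [[335.6017 191.9804]] [[324.1766 217.7164]]
```

View pics/g4.png

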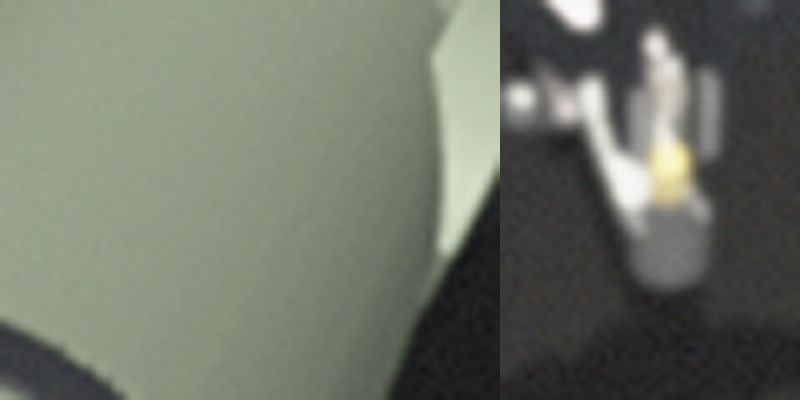

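The side crop shows the vial (column 670) centred over the cup (column 669); the top view is blocked by the arm. I'll lower it gently and watch the force.

>>> {"name": "move_arm", "arguments": {"series": [[[-0.07,0,0.4],[0,0,0],12],[[-0.07,0,0.8],[0,0,0],12],[[-0.07,0,1.1],[0,0,0],12],[[-0.07,0,1.4],[0,0,0],12],[[-0.07,0,1.6],[0,0,0],12],[[-0.07,0,1.6],[0,0,0],12]]}}

```text
clock: 17.3
position: [0.5615, -0.0712, 0.0501]
tool_rot: [3.141, 0.0, -1.41]
force: [-0.3, -0.3, -0.1]
grip_width: 0.0145
finger_force: 19.6
```

>>> {"name": "move_arm", "arguments": {"series": [[[0,0,0.3],[0,0,0],12],[[0,0,0.6],[0,0,0],12],[[0,0,0.9],[0,0,0],12],[[0,0,1.05],[0,0,0],12],[[0,0,1.05],[0,0,0],12]]}}

```text
clock: 17.72
position: [0.5616, -0.0711, 0.0397]
tool_rot: [3.141, 0.0, -1.41]
force: [-0.2, 0.2, 0.0]
grip_width: 0.0139
finger_force: 19.6
```

>>> {"name": "move_arm", "arguments": {"series": [[[0,0,0.1],[0,0,0],12],[[0,0,0.15],[0,0,0],12],[[0,0,0.15],[0,0,0],12]]}}

```text
clock: 17.97
position: [0.5618, -0.0711, 0.0385]
tool_rot: [-3.142, 0.0, -1.41]
force: [-0.1, -0.2, -0.4]
grip_width: 0.0144
finger_force: 19.6
```

>>> {"name": "move_arm", "arguments": {"series": [[[0,0,0.07],[0,0,0],12],[[0,0,0.07],[0,0,0],16],[[0,0,0.07],[0,0,0],19],[[0,0,0.07],[0,0,0],23],[[0,0,0.07],[0,0,0],30],[[0,0,0.07],[0,0,0],40],[[0,0,0.07],[0,0,0],45],[[0,0,-1],[0,0,0],45],[[0,0,-3],[0,0,0],45],[[0,0,-6],[0,0,0],45],[[0,0,-9],[0,0,0],45],[[3,0,-12],[0,0,0],45],[[7,0,-14],[0,0,0],45],[[11,0,-14],[0,0,0],45],[[15,0,-14],[0,0,0],45],[[19,0,-14],[0,0,0],45],[[19,0,-14],[0,0,0],45],[[19,0,-14],[0,0,0],45],[[19,0,-14],[0,0,0],45]]}}

```text
clock: 19.55
position: [0.592, -0.2585, 0.1789]
tool_rot: [3.142, 0.0, -1.411]
force: [0.1, 0.3, -1.1]
grip_width: 0.0383
finger_force: 0.0
```

```bash
python3 - <<'E'
from h import *
np.set_printoptions(precision=4,suppress=True)
o=bot.observe();print(o["position"],o["force"])
a,d=bot.grab_frame("top"); b,ds=bot.grab_frame("side")
A=cv2.resize(a[165:245,230:350],(480,320),interpolation=2)[:,:,::-1]; B=cv2.resize(b[150:240,290:350],(213,320),interpolation=2)[:,:,::-1]
cv2.imwrite("pics/g5.png",np.hstack([A,B]))
m=np.zeros((400,640),bool); m[165:235,225:350]=1; P=cloud("top",d,m); c=P[(P[:,2]>.058)&(P[:,1]>0)]; print("cap",len(c),np.median(c,0))
c=P[(P[:,2]>.045)&(P[:,1]<-.04)]; print("vial",len(c),np.median(c,0) if len(c) else 0, c.max(0) if len(c) else 0)
E
```

```text
[ 0.592  -0.2585  0.1789] [ 0.0986  0.2571 -1.0586]
cap 54 [0.536  0.0713 0.0744]
vial 36 [ 0.5589 -0.0702  0.0646] [ 0.5652 -0.0635  0.0698]
```

View pics/g5.png

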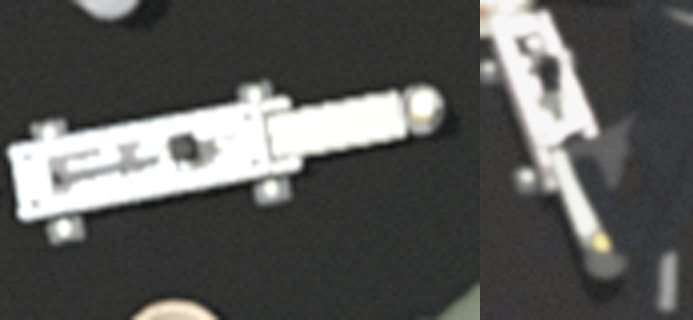

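The vial stands in the cup (top crop (424,105), side crop (600,243)). Its top is at about z 0.065, which matches it sitting on the cup floor, and the cap is still up in the third hole.

```bash
python3 -c "
from workcell import bot
print(bot.job_done())"
```

```text
the job is handed in; nothing more can be done
None
```

I handed the job in at about 20 s on the robot's clock: the button is up in the third hole with the arm out about 61.5 mm, and the vial stands upright in the cup, released; the hand-in gave no verdict.

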